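# Load the mould vibrating table and set its timer

### The job

Gently push the filled praline mould fully home along the guides of the vibrating table, then swing both red-knobbed latch arms in behind it until they lie closed across its rear edge, and roll the timer's orange ridged thumbwheel up until its window shows 7. Leave the tools and vessels around the table where they are.

Things in the scene. Friction and masses are not known exactly. Their poses are not given: they have to be found in the camera images.
- vibro: Mould vibrating table, fixed: white base, steel deck 66 mm above the counter (x -165 to 141, y +-157 mm), control pod with flat top 95 mm up along its right (-y) flank (x -90 to 110, y -155 to -267 mm). Origin on the counter under the seated mould's middle; +x along the guides from the loading side (facing the robot) to the end stop, +y left. Yaw within 0.2 rad.
- home (a point): Where the origin of the fully home mould lies (within about 2 mm), on the deck; axes as the table's. Two steel angle guides run along x from -89 to +109 mm of it, inner faces at y = +-123 mm, with narrow lips over the mould's edges (lip tops 27 mm above the deck). The end stop carries two rubber bumpers.
- mould: Loose clear praline mould full of brown chocolate: flat tray 204 mm along the guides, 238 mm across, 18 mm high, 0.2 to 0.35 kg. Origin: centre of its underside; rear (-x) edge 102 mm behind it; axes along the table's within 1 degree. Starts flat on the deck, part way into the guides, 35 to 75 mm short of home. Slides at 1 to 3 N pushed at the middle of its rear edge.
- latch_left (a joint): Left (+y) latch arm, rad: 0 = closed (end of travel), lying along -y across the mould's rear edge; 1.57 = open, pointing to -x, the loading side; up to 2.1 = swung outward to +y. Starts 1.55 to 2.0. Turns level, stays where left, about 1 N at the knob. The closing arms press a mould up to 10 mm short fully home.
- latch_right (a joint): Right (-y) latch arm, rad, mirror image of the left: 0 = closed (end of travel), lying along +y; 1.57 = open, pointing to -x; up to 2.1 = swung outward to -y. Starts 1.55 to 2.0.
- latch_left_pivot (a point): Vertical pivot axis of the left latch arm, 20 mm above the deck; axes as the table's, in whose frame it is at x -111.5, y +137 mm. The arm is a steel bar 12 mm wide, 8 to 15 mm above the deck, reaching 64 mm from the pivot.
- latch_right_pivot (a point): Vertical pivot axis of the right latch arm, 20 mm above the deck; axes as the table's, in whose frame it is at x -111.5, y -137 mm. The arm is like the left one.
- latch_left_knob (a point): Centre of the top of the red upright knob on the left latch arm, 58 mm from the pivot, 42 mm above the deck; the knob is 15 mm in diameter from 23 mm above the deck to its top. Moves with the arm.
- latch_right_knob (a point): The same point on the red knob of the right latch arm.
- digit_wheel (a joint): Timer thumbwheel, rad: digit shown = angle / 0.628 (36 degrees a digit, 0 to 9, stops at both ends); 7 is 4.40. Starts on a digit from 2 to 5. A sprung detent holds each digit; turned more than half way (0.32 rad) to the next it clicks over by itself. Grows when the exposed ridges are pushed along the table's +x, away from the robot; takes 3 to 6 N.
- wheel_crown (a point): Fixed point at the top of the thumbwheel, 20 mm above the pod's flat top, at x -30, y -222 mm in the table's frame; axes as the table's. The wheel is 64 mm in diameter over its ten orange ridges, 30 mm wide, its axis along y, 32 mm below this point; its slot in the pod is 65 mm long. Ridges 5 mm thick, 9 mm high on a black hub; at rest one is at this point.
- ridge (a point): Tip of the ridge next to the top on the -x side when the wheel rests on a digit: 18.8 mm to -x of wheel_crown, 6.1 mm lower; axes as the table's; fixed to the pod. The ridge behind it is hidden in the pod and comes up as this one goes over. One digit: with the fingertips' ends 8 to 10 mm below this tip push the ridge 12 mm to +x, rising some 6 mm on the way, then lift off.
- digit_window (a point): Middle of the digit window, in the top of a black hood on the wheel's right (-y) side; the digit is white on black, 11 mm high, upright as seen from the robot. The hood is 60 mm long along x, from 16 to 35 mm right of wheel_crown, its top 2 mm below it. The wheel's left side is flat and free.
- beaker: Plain grey drinking glass, 74 mm in diameter, 98 mm high, standing to the right of the table; origin at the centre of its underside. Bystander.
- nib_bowl: Small bowl of brown nibs, 76 mm in diameter, 35 mm high, standing to the right of the table; origin at the centre of its underside. Bystander.
- scraper: Bench scraper with a wooden grip, 108 x 124 x 28 mm, lying on the counter near its front edge on the right; origin at the centre of its underside. Bystander.
- thermometer: White kitchen probe thermometer, 249 mm long, 18 mm high, lying near the counter's front edge on the left; origin under its middle. Bystander.

How it is judged:
By the outcome, as a careful person would: the job done as asked, in the order asked, and still so for the second after the job is handed in, with the robot touching nothing.
It also fails if it takes over 64 s, if anything falls off the work surface, if the arm or the gripper's body presses on something with over 40 N, if the wrist force passes 120 N, or if a joint passes its speed limit or range.

### The arm

A 6-joint arm with a two-finger parallel gripper is mounted at the origin on a cart in front of the work surface, level with it; the furniture and walls round the work are solid. World frame = base frame: x ahead of the robot, y to its left, z up, the work surface at z = 0. Lengths are in m, angles in rad, forces in N, time in s.
With the tool pointing down it reaches from about 0.25 to 0.8 m from the base axis. Payload 8.5 kg.
Tool frame: the origin (TCP) lies midway between the tips of the shut fingers; the grasp point (between the pads) lies behind it (manip.grip_point_offset is the x of the grasp point in the tool frame, in m); x points along the fingers, z is the direction in which the jaws open and shut, and the axes are right-handed (so a half turn about x gives the same grasp; the last joint's range is limited). The gripper opens to 85 mm and grips with 20 to 120 N. Pads are 22 mm wide; open, the fingers measure 114 mm over their backs; the gripper's body (76 mm by 85 mm) begins 54 mm behind the grasp point. The pads swing forward as they close: fully open they stand 13 mm farther back than shut.
Start: joints at [1.106, 0.238, -0.013, 1.319, 0, 1.571], TCP at [0.235, 0.469, 0.231] pointing down, gripper open.
Joint ranges: [-2.66, 2.66], [-1.03, 1.9], [-1.14, 1.46], [-1.82, 2.27], [-1.45, 1.34], [-3.14, 3.14]. Speed limits (rad/s): [2.22, 2.22, 2.79, 3.14, 3.14, 3.14].

### API

Orientations are given as a unit quaternion [x, y, z, w].
In Python, from rig import manip, optics, workorder gives the robot as it stands. The module is installed in compiled form; this text tells all that it offers.
- The arm moves only by the shell command python3 -m handwheel 'ROWS' [FORCE]. ROWS is JSON, a list of rows, each an object of numbers: "tx", "ty", "tz": the shift along the tool's x, y, z in m; "ax", "ay", "az": the turn, a rotation vector about the tool's x, y, z in degrees; "grip": the finger opening in m, from 0 to 0.0854. In form: [{"tx": .., "ty": .., "tz": .., "ax": .., "ay": .., "az": .., "grip": ..}, ...]. A call has 1 to 5 rows; each row is the pose to reach, as a shift and turn from the pose commanded when the call began, along the tool's axes at that moment; what a row does not reach only later rows make up. A row lasts 1/12 s, in which the tool goes at most 41.7 mm and 7.16 degrees, less where a joint would pass 70% of its speed; a pose out of reach is approached as far as the arm can. A call with a gripper value outside its range is refused whole. The fingers move at their own pace and stop on an object; FORCE is the grip in N (left out, the last holds). Time passes only in rows, so rows that repeat a pose let the fingers close. It gives the time, the measured TCP pose, the force and the opening at its end, in the units of the state.
- manip.get_obs(): the state, without advancing time (a new reading comes with each control period).
- optics.grab_frame(name): name is "scene" or "top" or "wrist"; returns the picture (420x560x3 uint8, blue, green, red); there is no depth.
- optics.get_calibration(name): a dict with "intrinsics" (3x3 intrinsics, pixels), "R" (3x3) and "t" (3): a world point X has camera coordinates R X + t. Camera axes: x right, y down, z forward; pixel columns grow to the right and rows downward; lengths in m; the calibration is good to about 2 mm. A picture is of the moment at which its call begins: read the wrist's pose just before it. get_calibration takes no time and is no camera call; for the wrist camera it gives the pose at the moment of the call.
- workorder.sign_off(): hands the job in, once; it reports no verdict.
The state is a dict: "t": time; "qpos": joint angles; "qd": joint speeds; "tau": joint torques, N m; "tcp_pos": TCP position; "ee_rot": TCP orientation; "wrist_force": force on the tool from outside, world axes, zero at the start; "wrist_torque": the same for the moment, N m; "opening": finger opening in m.
Only numpy, scipy, OpenCV 4.12 (cv2) and the standard library are available. Lean on these libraries where they do the work, as an engineer would, in place of code of your own. Each camera call takes 0.05 s, during which the arm holds its last target.

## Working session

There is one attempt and no reset: what is moved stays moved. The work goes in short steps, Python scripts to look and compute and a shell command to move; the robot and the scene stay as the last step left them, time stands still between calls to the robot, and variables do not carry over. Pictures are saved under pics/ and viewed, and the job is handed in when it is done.

```bash
mkdir -p pics; cat > h.py <<'E'
import numpy as np, cv2, json
from rig import manip, optics, workorder
def snap(n,f):
    c=optics.get_calibration(n); im=optics.grab_frame(n); cv2.imwrite('pics/'+f,im); return im,c
def ray(c,uv,z):
    K=np.array(c['intrinsics']);R=np.array(c['R']);t=np.array(c['t'])
    d=R.T@np.linalg.inv(K)@np.array([uv[0],uv[1],1.]);o=-R.T@t
    return o+d*(z-o[2])/d[2]
def proj(c,X):
    p=np.array(c['intrinsics'])@(np.array(c['R'])@np.array(X)+np.array(c['t']));return p[:2]/p[2]
E
python3 - <<'E'
from h import *
for n in('scene','top','wrist'):
    im,c=snap(n,n+'0.png'); print(n,(-np.array(c['R']).T@np.array(c['t'])).round(3),np.array(c['intrinsics'])[0,0])
print(manip.get_obs(),manip.grip_point_offset)
E
```

```text
scene [-0.149 -1.035  0.64 ] 409.991454148588
top [ 0.33  -0.078  1.302] 462.04204861028876
wrist [0.175 0.499 0.373] 313.65176061466923
{'t': 0.15, 'qpos': array([ 1.10598334e+00,  2.38675584e-01, -1.40321173e-02,  1.31924070e+00,
       -4.69640792e-05,  1.57078400e+00]), 'qd': array([ 4.64887486e-04, -1.59152366e-03,  2.78289104e-03,  3.06368767e-05,
        2.40656219e-04,  5.66979853e-04]), 'tau': array([-3.68250212e-04, -5.39075768e+01,  3.46600807e+01,  1.44067733e-02,
       -5.31664398e-05, -7.06232886e-07]), 'tcp_pos': array([0.23520268, 0.46900591, 0.23081931]), 'ee_rot': array([-0.37162921,  0.60205297,  0.37117307,  0.60137718]), 'wrist_force': array([-0.47410709, -0.75261537,  0.08862319]), 'wrist_torque': array([ 0.00468241,  0.00308877, -0.01357716]), 'opening': 0.08546440567614297} -0.0187
```

View pics/top0.png

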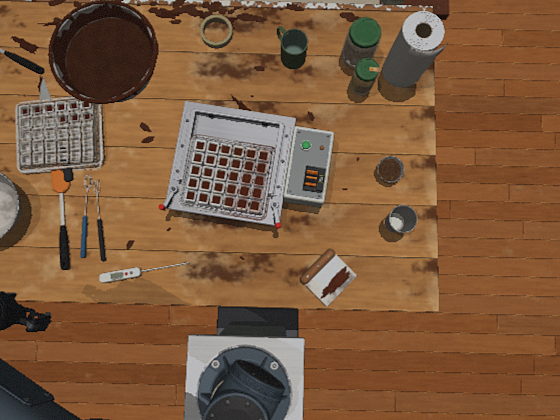

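View pics/scene0.png

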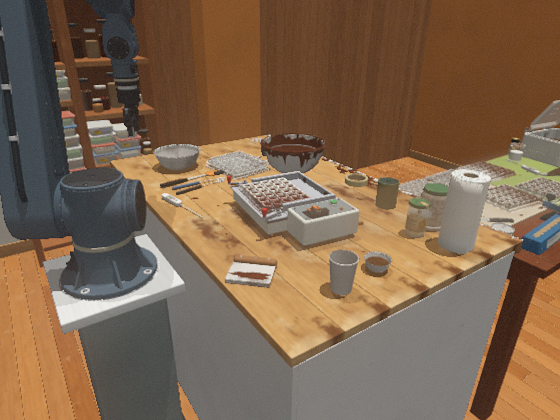

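View pics/wrist0.png

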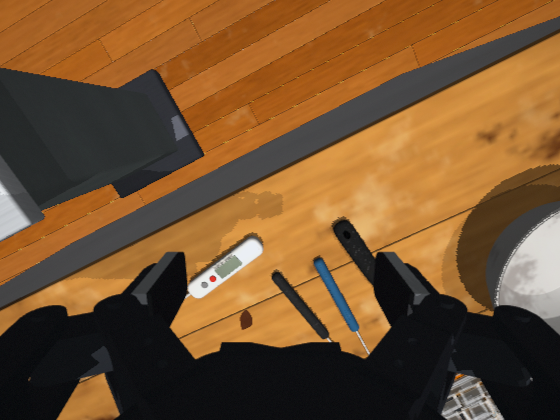

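The top view shows the table at about (232,160). The mould is partly in, the red knobs are near (161,206) and (277,226), and the orange wheel is near (312,180). I'll zoom in next.

```bash
python3 - <<'E'
from h import *
im=cv2.imread('pics/top0.png');c=optics.get_calibration('top')
cv2.imwrite('pics/topz.png',cv2.resize(im[90:240,150:350],None,fx=4,fy=4,interpolation=cv2.INTER_CUBIC))
hsv=cv2.cvtColor(im,cv2.COLOR_BGR2HSV)
m=((hsv[...,0]<6)|(hsv[...,0]>174))&(hsv[...,1]>170)&(hsv[...,2]>120)
n,l,s,cc=cv2.connectedComponentsWithStats(m.astype('uint8'))
for i in range(1,n):
    if s[i,4]>6: print('red',s[i],cc[i],ray(c,cc[i],.108).round(4))
m=(hsv[...,0]>6)&(hsv[...,0]<16)&(hsv[...,1]>190)&(hsv[...,2]>150);m[:, :290]=0;m[:,335:]=0;m[:150]=0;m[205:]=0
n,l,s,cc=cv2.connectedComponentsWithStats(m.astype('uint8'))
for i in range(1,n):
    if s[i,4]>3: print('or',s[i],cc[i],ray(c,cc[i],.115).round(4))
E
```

```text
red [159 204   5   5  20] [160.75 206.25] [0.4891 0.2277 0.108 ]
red [275 223   6   5  21] [277.80952381 224.9047619 ] [ 0.449  -0.0787  0.108 ]
or [308 170   4   2   4] [309.5 170.5] [ 0.594  -0.1578  0.115 ]
or [313 171   4   2   6] [314.66666667 171.5       ] [ 0.5917 -0.1714  0.115 ]
or [305 183  11   3  17] [310.17647059 183.76470588] [ 0.5586 -0.1602  0.115 ]
```

View pics/topz.png

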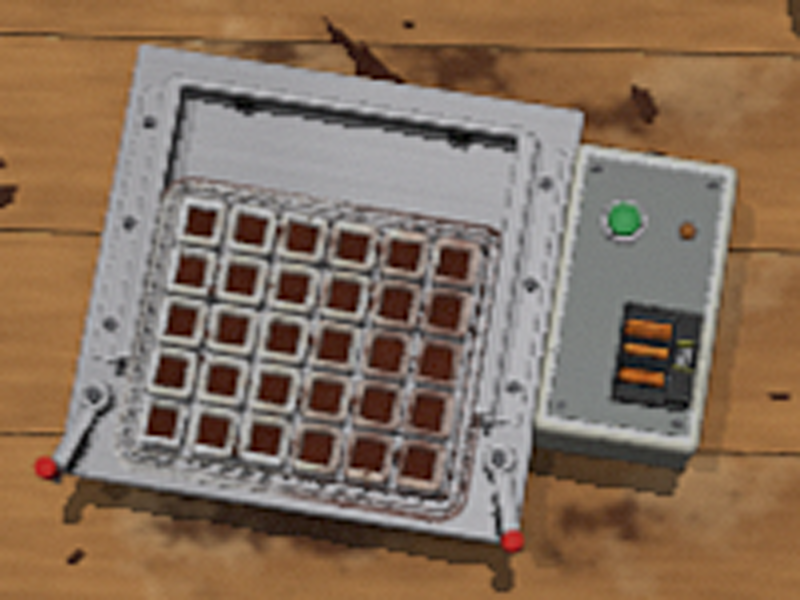

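```bash
python3 - <<'E'
from h import *
from scipy.optimize import least_squares
c=optics.get_calibration('top')
L=[(141,157,66),(141,-157,66),(-165,-157,66),(-165,157,66),(110,-155,95),(110,-267,95),(-90,-267,95),(-111.5,137,86),(-111.5,-137,86)]
Z=[(140,45),(583,113),(520,545),(68,468),(590,150),(735,170),(693,447),(95,393),(498,458)]
W=np.array([ray(c,((z[0]-1.5)/4+150,(z[1]-1.5)/4+90),l[2]/1e3)[:2] for z,l in zip(Z,L)]);P=np.array(L)[:,:2]/1e3
def T(p,X):
    a=p[2];return X@np.array([[np.cos(a),np.sin(a)],[-np.sin(a),np.cos(a)]])+p[:2]
r=least_squares(lambda p:(T(p,P)-W).ravel(),[.55,.05,-.15],loss='soft_l1',f_scale=.002)
print(r.x);print(((T(r.x,P)-W)*1e3).round(1))
p=r.x;a=p[2]
def loc(w): return np.array([[np.cos(a),np.sin(a)],[-np.sin(a),np.cos(a)]])@(w[:2]-p[:2])
for k,(q,s) in {'L':((160.75,206.25),1),'R':((277.81,224.9),-1)}.items():
    l=loc(ray(c,q,.108));d=l-[-.1115,s*.137];print(k,l,np.hypot(*d),np.arctan2(-d[0],-s*d[1]))
for z in [(160,182),(500,232),(462,520),(128,465)]:
    print(loc(ray(c,((z[0]-1.5)/4+150,(z[1]-1.5)/4+90),.084)))
for q in [(-.03,-.222)]: print(T(p,np.array(q)))
E
```

```text
[ 0.63423892  0.05307609 -0.13086854]
[[ 1.8 -0.3]
 [ 0.8 -2. ]
 [-0.6  2.7]
 [-3.   7.7]
 [ 6.   8.4]
 [ 2.5 -4.5]
 [-6.  -3.9]
 [-0.9  0.6]
 [-0.6 -0.8]]
L [-0.16670446  0.15420927] 0.057824665728044004 1.8729859162372977
R [-0.1664383  -0.15486185] 0.057769047462174775 1.8851417897249843
[0.03981237 0.12092332]
[ 0.04218971 -0.11269735]
[-0.15553048 -0.11912468]
[-0.1545167   0.10614399]
[ 0.57552549 -0.16311071]
```

```bash
cat >> h.py <<'E'
from scipy.spatial.transform import Rotation as Ro
P=np.array([.63424,.05308,-.13087])   # table pose x,y,yaw
def Rt(): a=P[2];return np.array([[np.cos(a),-np.sin(a)],[np.sin(a),np.cos(a)]])
def loc(w): return Rt().T@(np.array(w)[:2]-P[:2])
def wld(l): return Rt()@np.array(l)[:2]+P[:2]
def show(target=None):
    o=manip.get_obs();R=Ro.from_quat(o['ee_rot']).as_matrix()
    print('t',round(o['t'],2),'loc',(loc(o['tcp_pos'])*1e3).round(1),'z',round(o['tcp_pos'][2]*1e3,1),'F',o['wrist_force'].round(1),'q6',o['qpos'][5].round(2))
    if target is not None:
        w=np.r_[wld(np.array(target[:2])/1e3),target[2]/1e3]
        print('target',target,'tool shift mm',(R.T@(w-o['tcp_pos'])*1e3).round(1))
E
python3 - <<'E'
from h import *
show((-200,0,200))
o=manip.get_obs();R=Ro.from_quat(o['ee_rot']).as_matrix();print(R.round(3))
a=P[2]
for s in(1,-1):
    X=np.array([np.cos(a),np.sin(a),0]);Y=np.array([-np.sin(a),np.cos(a),0])
    D=np.stack([[0,0,-1],s*-X,s*Y],1)
    print(s,np.degrees(Ro.from_matrix(R.T@D).as_rotvec()))
E
```

```text
t 0.15 loc [-449.9  360.3] z 230.8 F [-0.5 -0.8  0.1] q6 1.57
target (-200, 0, 200) tool shift mm [  31.1 -354.2 -258.5]
[[-0.    -0.894  0.448]
 [-0.001  0.448  0.894]
 [-1.    -0.    -0.001]]
1 [-1.91328138e+01 -6.58438504e-02 -8.35626858e-03]
-1 [ 1.60867160e+02 -1.18410259e-02  9.33022597e-02]
```

```bash
python3 -m handwheel '[{"ty":-0.035,"tz":-0.022,"ax":-6.4,"grip":0},{"ty":-0.066,"tz":-0.048,"ax":-12.8,"grip":0},{"ty":-0.097,"tz":-0.074,"ax":-19.1,"grip":0},{"ty":-0.128,"tz":-0.1,"ax":-19.1,"grip":0},{"ty":-0.16,"tz":-0.125,"ax":-19.1,"grip":0}]' 40; python3 -c "
from h import *
show((-200,0,200))"
```

```text
t 0.15 loc [-449.9  360.3] z 230.8 F [-0.5 -0.8  0.1] q6 1.57
target (-200, 0, 200) tool shift mm [  31.1 -354.2 -258.5]schema error: expected keys tx, ty, tz, ax, ay, az, grip
```

```bash
python3 -m handwheel '[{"tx":0,"ty":-0.033,"tz":-0.022,"ax":-6.4,"ay":0,"az":0,"grip":0},{"tx":0,"ty":-0.066,"tz":-0.046,"ax":-12.8,"ay":0,"az":0,"grip":0},{"tx":0,"ty":-0.097,"tz":-0.070,"ax":-19.1,"ay":0,"az":0,"grip":0},{"tx":0,"ty":-0.128,"tz":-0.095,"ax":-19.1,"ay":0,"az":0,"grip":0},{"tx":0,"ty":-0.16,"tz":-0.12,"ax":-19.1,"ay":0,"az":0,"grip":0}]' 40; python3 -c "
from h import *
show((-200,0,200))"
```

```text
t: 0.57
tcp_pos: [0.3246, 0.2886, 0.2311]
ee_rot: [-0.467, 0.532, 0.466, 0.531]
wrist_force: [0.9, -0.2, -0.4]
opening: 0.0255
t 0.57 loc [-337.7  193.1] z 231.1 F [ 0.9 -0.2 -0.4] q6 0.86
target (-200, 0, 200) tool shift mm [  31.1 -137.5 -193.3]
```

```bash
python3 -m handwheel '[{"tx":0,"ty":-0.022,"tz":-0.033,"ax":0,"ay":0,"az":0,"grip":0},{"tx":0,"ty":-0.044,"tz":-0.066,"ax":0,"ay":0,"az":0,"grip":0},{"tx":0.01,"ty":-0.066,"tz":-0.099,"ax":0,"ay":0,"az":0,"grip":0},{"tx":0.02,"ty":-0.088,"tz":-0.13,"ax":0,"ay":0,"az":0,"grip":0},{"tx":0.03,"ty":-0.11,"tz":-0.16,"ax":0,"ay":0,"az":0,"grip":0}]' 40; python3 -c "
from h import *
show((-200,0,200));snap('wrist','w1.png');show()
im,c=snap('top','t1.png')"
```

```text
t: 0.98
tcp_pos: [0.413, 0.1153, 0.2011]
ee_rot: [-0.466, 0.532, 0.466, 0.532]
wrist_force: [0.7, 0.8, 0.1]
opening: -0.0
t 0.98 loc [-227.4   32.8] z 201.1 F [0.7 0.8 0.1] q6 0.4
target (-200, 0, 200) tool shift mm [  1.1 -27.5 -32.8]
t 1.03 loc [-224.9   28.5] z 199.3 F [ 0.9 -3.  -0.4] q6 0.4
```

View pics/w1.png

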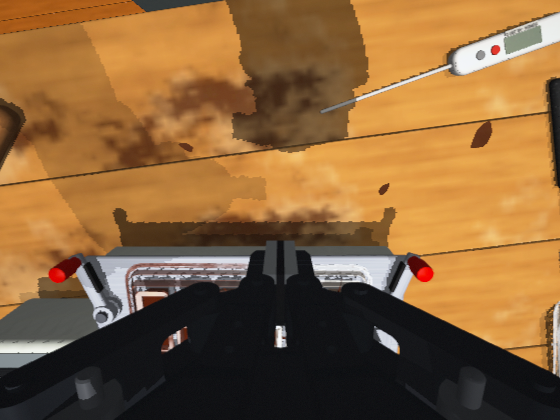

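The wrist view shows the right knob at (57,273), the left knob at (425,269), and the mould's rear edge near row 265. The arm was still settling, so I'll let it settle and measure again.

```bash
python3 -m handwheel '[{"tx":0,"ty":0,"tz":-0.03,"ax":0,"ay":0,"az":0,"grip":0},{"tx":0,"ty":0,"tz":-0.03,"ax":0,"ay":0,"az":0,"grip":0},{"tx":0,"ty":0,"tz":-0.03,"ax":0,"ay":0,"az":0,"grip":0}]' 40; python3 -c "
from h import *
im,c=snap('wrist','w2.png');show((-180,0,73))
hsv=cv2.cvtColor(im,cv2.COLOR_BGR2HSV)
m=((hsv[...,0]<6)|(hsv[...,0]>174))&(hsv[...,1]>190)&(hsv[...,2]>120)
n,l,s,cc=cv2.connectedComponentsWithStats(m.astype('uint8'))
for i in range(1,n):
    if s[i,4]>100: print('red',s[i],cc[i],loc(ray(c,cc[i],.105)).round(4))
cv2.imwrite('pics/w2z.png',cv2.resize(im[220:360,20:470],None,fx=1.77,fy=1.77,interpolation=cv2.INTER_CUBIC))
for y in range(-160,-150,3): pass
for y in (-0.1,-.05,.05,.1): print(y,[(x,proj(c,np.r_[wld((x,y)),.084]).round(0)) for x in(-.165,-.16,-.155)])
"
```

```text
t: 1.33
tcp_pos: [0.4084, 0.087, 0.2013]
ee_rot: [-0.465, 0.532, 0.466, 0.532]
wrist_force: [-0.8, -0.0, -1.3]
opening: 0.0001
t 1.38 loc [-228.2    4.8] z 201.4 F [-0.3  0.8  0.8] q6 0.34
target (-180, 0, 73) tool shift mm [128.4 -48.2  -4.8]
red [450 267  18  16 202] [458.53465347 274.46039604] [-0.168   0.1531]
red [ 83 269  18  15 206] [ 91.31553398 276.16504854] [-0.1669 -0.156 ]
-0.1 [(-0.165, array([167., 267.])), (-0.16, array([167., 272.])), (-0.155, array([168., 277.]))]
-0.05 [(-0.165, array([222., 267.])), (-0.16, array([222., 272.])), (-0.155, array([222., 277.]))]
0.05 [(-0.165, array([332., 266.])), (-0.16, array([331., 271.])), (-0.155, array([331., 276.]))]
0.1 [(-0.165, array([387., 266.])), (-0.16, array([386., 271.])), (-0.155, array([386., 276.]))]
```

View pics/w2z.png

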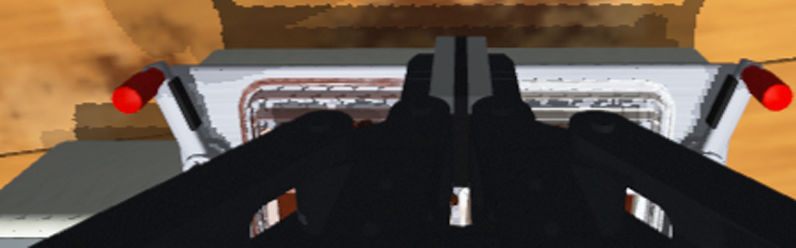

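The two cameras agree on the knobs to within 2 mm. The mould's rear edge is at about x=-163 mm in the table frame. Next I'll descend behind it.

```bash
python3 -m handwheel '[{"tx":0.035,"ty":0,"tz":-0.005,"ax":0,"ay":0,"az":0,"grip":0},{"tx":0.07,"ty":-0.008,"tz":-0.005,"ax":0,"ay":0,"az":0,"grip":0},{"tx":0.1,"ty":-0.023,"tz":-0.005,"ax":0,"ay":0,"az":0,"grip":0},{"tx":0.126,"ty":-0.038,"tz":-0.005,"ax":0,"ay":0,"az":0,"grip":0},{"tx":0.126,"ty":-0.038,"tz":-0.005,"ax":0,"ay":0,"az":0,"grip":0}]' 40; python3 -c "
from h import *
show((-174,0,75))"
```

```text
t: 1.8
tcp_pos: [0.4455, 0.0783, 0.0714]
ee_rot: [-0.466, 0.533, 0.467, 0.53]
wrist_force: [-0.5, -0.6, -0.6]
opening: -0.0
t 1.8 loc [-190.4    0.4] z 71.4 F [-0.5 -0.6 -0.6] q6 0.3
target (-174, 0, 75) tool shift mm [ -3.7 -16.4  -0.4]
```

```bash
python3 -m handwheel '[{"tx":-0.003,"ty":-0.005,"tz":0,"ax":0,"ay":0,"az":0,"grip":0},{"tx":-0.003,"ty":-0.009,"tz":0,"ax":0,"ay":0,"az":0,"grip":0},{"tx":-0.003,"ty":-0.013,"tz":0,"ax":0,"ay":0,"az":0,"grip":0},{"tx":-0.003,"ty":-0.017,"tz":0,"ax":0,"ay":0,"az":0,"grip":0},{"tx":-0.003,"ty":-0.021,"tz":0,"ax":0,"ay":0,"az":0,"grip":0}]' 40; python3 -c "
from h import *
show((-113,0,74))"
python3 -m handwheel '[{"tx":0,"ty":-0.003,"tz":0,"ax":0,"ay":0,"az":0,"grip":0},{"tx":0,"ty":-0.006,"tz":0,"ax":0,"ay":0,"az":0,"grip":0},{"tx":0,"ty":-0.009,"tz":0,"ax":0,"ay":0,"az":0,"grip":0},{"tx":0,"ty":-0.012,"tz":0,"ax":0,"ay":0,"az":0,"grip":0},{"tx":0,"ty":-0.015,"tz":0,"ax":0,"ay":0,"az":0,"grip":0}]' 40; python3 -c "
from h import *
show((-113,0,74))
snap('top','t2.png')"
```

```text
t: 2.22
tcp_pos: [0.4674, 0.075, 0.0795]
ee_rot: [-0.467, 0.531, 0.466, 0.532]
wrist_force: [0.4, -0.1, -0.4]
opening: -0.0001
t 2.22 loc [-168.3    0. ] z 79.5 F [ 0.4 -0.1 -0.4] q6 0.29
target (-113, 0, 74) tool shift mm [  5.6 -55.2   0. ]
t: 2.63
tcp_pos: [0.4813, 0.0728, 0.0783]
ee_rot: [-0.466, 0.532, 0.466, 0.532]
wrist_force: [-4.0, -0.6, 2.8]
opening: -0.0001
t 2.63 loc [-154.2   -0.5] z 78.3 F [-4.  -0.6  2.8] q6 0.28
target (-113, 0, 74) tool shift mm [  4.2 -41.2   0.5]
```

```bash
python3 -m handwheel '[{"tx":0.001,"ty":-0.003,"tz":0,"ax":0,"ay":0,"az":0,"grip":0},{"tx":0.002,"ty":-0.006,"tz":0,"ax":0,"ay":0,"az":0,"grip":0},{"tx":0.003,"ty":-0.009,"tz":0,"ax":0,"ay":0,"az":0,"grip":0},{"tx":0.003,"ty":-0.012,"tz":0,"ax":0,"ay":0,"az":0,"grip":0},{"tx":0.003,"ty":-0.015,"tz":0,"ax":0,"ay":0,"az":0,"grip":0}]' 40; python3 -c "
from h import *
show((-113,0,74))"
python3 -m handwheel '[{"tx":0,"ty":-0.003,"tz":0,"ax":0,"ay":0,"az":0,"grip":0},{"tx":0,"ty":-0.006,"tz":0,"ax":0,"ay":0,"az":0,"grip":0},{"tx":0,"ty":-0.009,"tz":0,"ax":0,"ay":0,"az":0,"grip":0},{"tx":0,"ty":-0.012,"tz":0,"ax":0,"ay":0,"az":0,"grip":0},{"tx":0,"ty":-0.015,"tz":0,"ax":0,"ay":0,"az":0,"grip":0}]' 40; python3 -c "
from h import *
show((-113,0,74))
im,c=snap('top','t2.png')
cv2.imwrite('pics/t2z.png',cv2.resize(im[90:240,150:350],None,fx=4,fy=4,interpolation=cv2.INTER_CUBIC))"
```

```text
t: 3.1
tcp_pos: [0.4967, 0.0708, 0.0751]
ee_rot: [-0.466, 0.532, 0.466, 0.532]
wrist_force: [-0.5, 1.3, -0.8]
opening: -0.0002
t 3.1 loc [-138.7   -0.4] z 75.1 F [-0.5  1.3 -0.8] q6 0.27
target (-113, 0, 74) tool shift mm [  1.1 -25.7   0.4]
t: 3.52
tcp_pos: [0.5115, 0.0688, 0.0753]
ee_rot: [-0.466, 0.532, 0.466, 0.532]
wrist_force: [-0.9, -0.8, -0.5]
opening: -0.0
t 3.52 loc [-123.8   -0.4] z 75.3 F [-0.9 -0.8 -0.5] q6 0.27
target (-113, 0, 74) tool shift mm [  1.3 -10.8   0.4]
```

View pics/t2z.png

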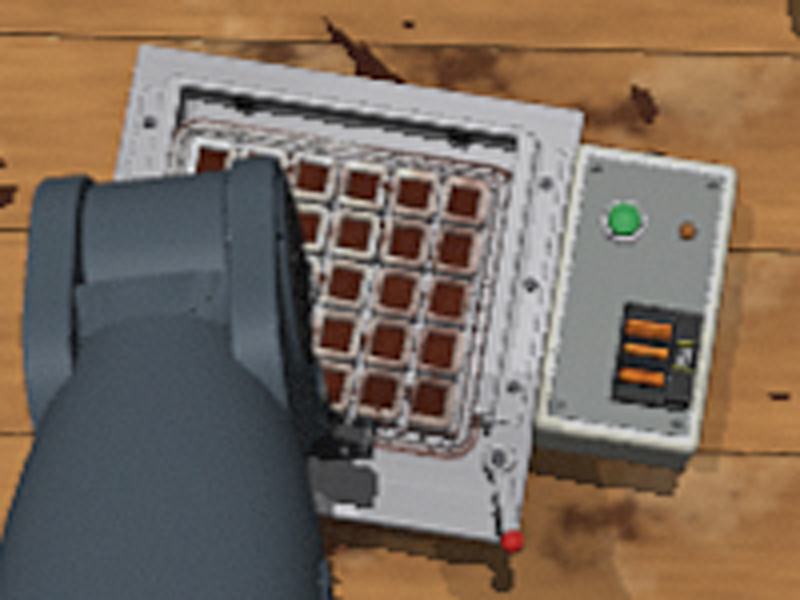

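The mould is sliding straight and its front edge has a small gap left to the stop. I'll finish slowly while watching the force.

```bash
python3 -m handwheel '[{"tx":0,"ty":-0.0025,"tz":0,"ax":0,"ay":0,"az":0,"grip":0},{"tx":0,"ty":-0.005,"tz":0,"ax":0,"ay":0,"az":0,"grip":0},{"tx":0,"ty":-0.007,"tz":0,"ax":0,"ay":0,"az":0,"grip":0},{"tx":0,"ty":-0.009,"tz":0,"ax":0,"ay":0,"az":0,"grip":0}]' 40; python3 -m handwheel '[{"tx":0,"ty":-0.0005,"tz":0,"ax":0,"ay":0,"az":0,"grip":0},{"tx":0,"ty":-0.001,"tz":0,"ax":0,"ay":0,"az":0,"grip":0},{"tx":0,"ty":-0.0015,"tz":0,"ax":0,"ay":0,"az":0,"grip":0},{"tx":0,"ty":-0.002,"tz":0,"ax":0,"ay":0,"az":0,"grip":0}]' 40; python3 -c "
from h import *
show((-113,0,74))
im,c=snap('top','t3.png')
cv2.imwrite('pics/t3z.png',cv2.resize(im[90:240,150:350],None,fx=4,fy=4,interpolation=cv2.INTER_CUBIC))"
```

```text
t: 3.9
tcp_pos: [0.5202, 0.0677, 0.0754]
ee_rot: [-0.466, 0.532, 0.466, 0.532]
wrist_force: [-2.9, 0.2, 0.2]
opening: 0.0003
t: 4.23
tcp_pos: [0.5219, 0.0675, 0.0753]
ee_rot: [-0.466, 0.532, 0.466, 0.532]
wrist_force: [-2.8, 0.7, 1.0]
opening: 0.0003
t 4.23 loc [-113.3   -0.4] z 75.3 F [-2.8  0.7  1. ] q6 0.26
target (-113, 0, 74) tool shift mm [ 1.3 -0.3  0.4]
```

View pics/t3z.png

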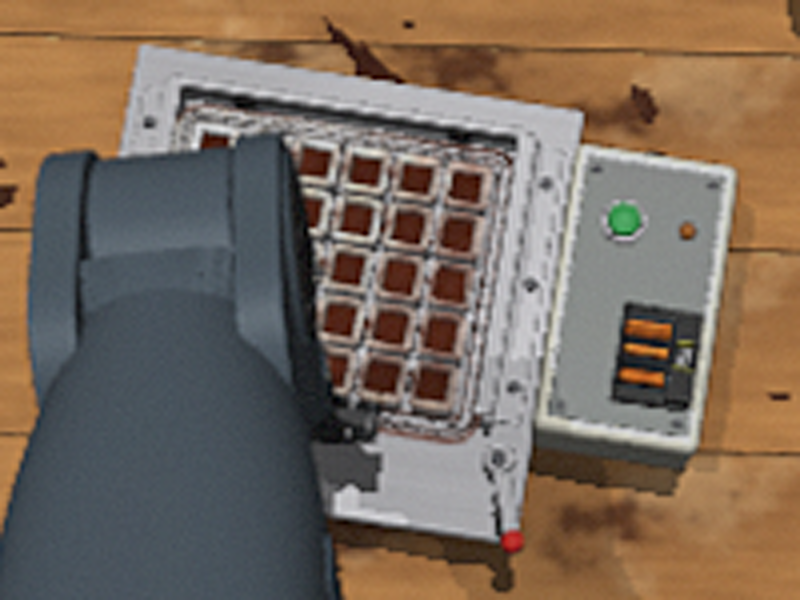

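```bash
for i in 1 2; do python3 -m handwheel '[{"tx":0,"ty":-0.001,"tz":0,"ax":0,"ay":0,"az":0,"grip":0},{"tx":0,"ty":-0.002,"tz":0,"ax":0,"ay":0,"az":0,"grip":0},{"tx":0,"ty":-0.0025,"tz":0,"ax":0,"ay":0,"az":0,"grip":0},{"tx":0,"ty":-0.0025,"tz":0,"ax":0,"ay":0,"az":0,"grip":0}]' 40 | grep force;python3 -c "
from h import *
show((-113,0,74))";done
```

```text
wrist_force: [-4.8, 0.1, 3.2]
t 4.62 loc [-110.9   -0.4] z 75.3 F [-4.8  0.1  3.2] q6 0.26
target (-113, 0, 74) tool shift mm [1.3 2.1 0.4]
wrist_force: [-13.5, 2.1, 9.9]
t 4.95 loc [-110.8   -0.5] z 75.1 F [-13.5   2.1   9.9] q6 0.26
target (-113, 0, 74) tool shift mm [1.1 2.2 0.5]
```

The force jumped to 13.5 N and the TCP stalled at -110.8, so the mould is home. I'll back off and go to the outside of the left knob.

```bash
python3 -m handwheel '[{"tx":0,"ty":0.015,"tz":0,"ax":0,"ay":0,"az":0,"grip":0},{"tx":-0.02,"ty":0.03,"tz":0,"ax":0,"ay":0,"az":0,"grip":0},{"tx":-0.055,"ty":0.04,"tz":0.01,"ax":0,"ay":0,"az":0,"grip":0},{"tx":-0.06,"ty":0.05,"tz":0.045,"ax":0,"ay":0,"az":0,"grip":0},{"tx":-0.06,"ty":0.054,"tz":0.085,"ax":0,"ay":0,"az":0,"grip":0}]' 40 | grep force;python3 -c "
from h import *
show((-165,186,130))"
```

```text
wrist_force: [1.3, -0.5, -0.5]
t 5.37 loc [-160.8   84.9] z 138.3 F [ 1.3 -0.5 -0.5] q6 0.45
target (-165, 186, 130) tool shift mm [  8.4   4.7 101. ]
```

```bash
python3 -m handwheel '[{"tx":0,"ty":0.003,"tz":0.035,"ax":0,"ay":0,"az":0,"grip":0},{"tx":0,"ty":0.003,"tz":0.07,"ax":0,"ay":0,"az":0,"grip":0},{"tx":0,"ty":0.003,"tz":0.1,"ax":0,"ay":0,"az":0,"grip":0},{"tx":0,"ty":0.003,"tz":0.1,"ax":0,"ay":0,"az":0,"grip":0},{"tx":0.01,"ty":0.003,"tz":0.1,"ax":0,"ay":0,"az":0,"grip":0}]' 40 | grep force;python3 -c "
from h import *
show((-165,184,95))
im,c=snap('top','t4.png')
cv2.imwrite('pics/t4z.png',cv2.resize(im[90:240,130:330],None,fx=4,fy=4,interpolation=cv2.INTER_CUBIC))"
```

```text
wrist_force: [0.3, 0.2, 0.7]
t 5.78 loc [-163.7  187. ] z 126.3 F [0.3 0.2 0.7] q6 0.61
target (-165, 184, 95) tool shift mm [31.3  1.4 -3. ]
```

View pics/t4z.png

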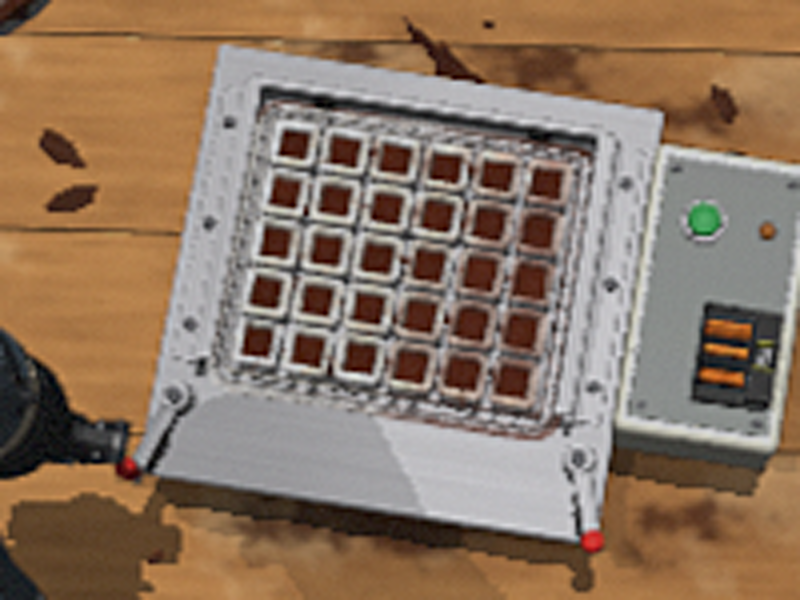

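The mould sits at the stop and the finger is just outside the left knob. I'll descend and sweep.

```bash
python3 -m handwheel '[{"tx":0.016,"ty":0.001,"tz":0,"ax":0,"ay":0,"az":0,"grip":0},{"tx":0.031,"ty":0.001,"tz":0,"ax":0,"ay":0,"az":0,"grip":0},{"tx":0.031,"ty":0.001,"tz":0,"ax":0,"ay":0,"az":0,"grip":0},{"tx":0.031,"ty":0.001,"tz":-0.003,"ax":0,"ay":0,"az":0,"grip":0}]' 40 | grep force;python3 - <<'E'
from h import *
show((-165,184,95))
n0=manip.get_obs()['tcp_pos'];l0=loc(n0)*1e3
# finger waypoints: support distance of a box 11x14.5 (half) + knob radius 7.5 along closing direction
for th in np.arange(1.85,-.01,-.15):
    k=np.array([-111.5,137])+58*np.array([-np.sin(th),-np.cos(th)])
    d=np.array([np.cos(th),-np.sin(th)])
    s=min(11/max(abs(d[0]),1e-6),14.5/max(abs(d[1]),1e-6))+7.5
    f=k-d*s
    print(round(th,2),'finger',f.round(1),'ty',-(f-l0)[0].round(1),'tz',(f-l0)[1].round(1))
E
```

```text
wrist_force: [1.2, -0.3, 0.0]
t 6.17 loc [-166.3  180.4] z 93.6 F [ 1.2 -0.3  0. ] q6 0.61
target (-165, 184, 95) tool shift mm [-1.4 -1.3  3.6]
1.85 finger [-161.   174.7] ty -5.3 tz -5.7
1.7 finger [-166.2  166.4] ty -0.1 tz -14.0
1.55 finger [-169.9  157.8] ty 3.7 tz -22.6
1.4 finger [-172.4  149. ] ty 6.1 tz -31.3
1.25 finger [-173.7  140.3] ty 7.4 tz -40.0
1.1 finger [-174.   131.9] ty 7.7 tz -48.5
0.95 finger [-173.4  123.9] ty 7.1 tz -56.5
0.8 finger [-169.3  113.3] ty 3.0 tz -67.1
0.65 finger [-163.6  103.7] ty -2.7 tz -76.6
0.5 finger [-156.9   95.7] ty -9.4 tz -84.7
0.35 finger [-149.4   89.1] ty -16.9 tz -91.3
0.2 finger [-141.4   83.9] ty -24.9 tz -96.5
0.05 finger [-132.9   80. ] ty -33.4 tz -100.4
```

```bash
python3 -m handwheel '[{"tx":0,"ty":-0.003,"tz":-0.006,"ax":0,"ay":0,"az":0,"grip":0},{"tx":0,"ty":0,"tz":-0.014,"ax":0,"ay":0,"az":0,"grip":0},{"tx":0,"ty":0.0035,"tz":-0.0225,"ax":0,"ay":0,"az":0,"grip":0},{"tx":0,"ty":0.006,"tz":-0.031,"ax":0,"ay":0,"az":0,"grip":0},{"tx":0,"ty":0.0075,"tz":-0.04,"ax":0,"ay":0,"az":0,"grip":0}]' 40 | grep force;python3 - <<'E'
from h import *
show((-174,132,94))
snap('wrist','w5.png')
E
```

```text
wrist_force: [2.1, 1.6, 0.6]
t 6.58 loc [-173.6  140.8] z 94.9 F [2.1 1.6 0.6] q6 0.55
target (-174, 132, 94) tool shift mm [ 0.9  0.4 -8.8]
```

View pics/w5.png

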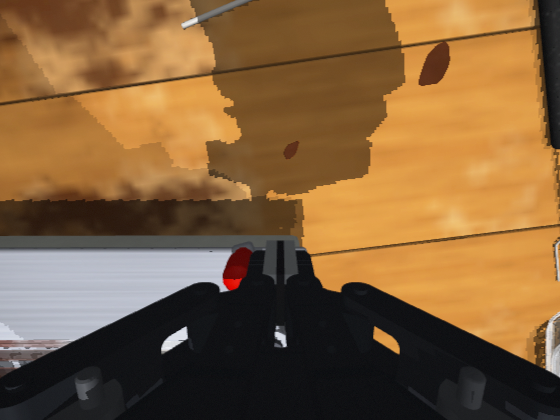

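The knob is in contact on the finger's right-hand side (image (237,268)) and is swinging. I'll continue.

```bash
python3 -m handwheel '[{"tx":0,"ty":0.0005,"tz":-0.0085,"ax":0,"ay":0,"az":0,"grip":0},{"tx":0,"ty":0,"tz":-0.0165,"ax":0,"ay":0,"az":0,"grip":0},{"tx":0,"ty":-0.004,"tz":-0.027,"ax":0,"ay":0,"az":0,"grip":0},{"tx":0,"ty":-0.0095,"tz":-0.0365,"ax":0,"ay":0,"az":0,"grip":0},{"tx":0,"ty":-0.0165,"tz":-0.0445,"ax":0,"ay":0,"az":0,"grip":0}]' 40 | grep force;python3 - <<'E'
from h import *
show((-141,84,94))
im,c=snap('wrist','w6.png')
E
```

```text
wrist_force: [0.3, 2.9, -0.2]
t 7.05 loc [-156.8   96. ] z 94.3 F [ 0.3  2.9 -0.2] q6 0.46
target (-141, 84, 94) tool shift mm [  0.3 -15.8 -12. ]
```

View pics/w6.png

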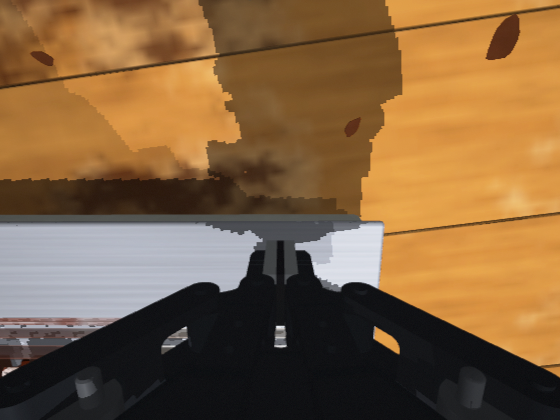

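```bash
python3 -m handwheel '[{"tx":0,"ty":-0.0075,"tz":-0.0065,"ax":0,"ay":0,"az":0,"grip":0},{"tx":0,"ty":-0.0155,"tz":-0.012,"ax":0,"ay":0,"az":0,"grip":0},{"tx":0,"ty":-0.022,"tz":-0.0155,"ax":0,"ay":0,"az":0,"grip":0},{"tx":0,"ty":-0.026,"tz":-0.016,"ax":0,"ay":0,"az":0,"grip":0}]' 40 | grep force;python3 - <<'E'
from h import *
show((-130,79,94))
E
python3 -m handwheel '[{"tx":0,"ty":-0.001,"tz":0,"ax":0,"ay":0,"az":0,"grip":0},{"tx":0,"ty":-0.002,"tz":0,"ax":0,"ay":0,"az":0,"grip":0},{"tx":0,"ty":-0.002,"tz":0,"ax":0,"ay":0,"az":0,"grip":0}]' 40 | grep force;python3 - <<'E'
from h import *
show((-130,79,94))
E
```

```text
wrist_force: [-6.1, 0.5, 1.0]
t 7.43 loc [-130.2   80.3] z 94.1 F [-6.1  0.5  1. ] q6 0.42
target (-130, 79, 94) tool shift mm [ 0.1 -0.2 -1.3]
wrist_force: [-6.6, -2.4, 3.3]
t 7.68 loc [-130.2   80.4] z 93.9 F [-6.6 -2.4  3.3] q6 0.41
target (-130, 79, 94) tool shift mm [-0.1 -0.2 -1.4]
```

```bash
python3 -m handwheel '[{"tx":0,"ty":-0.002,"tz":0,"ax":0,"ay":0,"az":0,"grip":0},{"tx":0,"ty":-0.003,"tz":0,"ax":0,"ay":0,"az":0,"grip":0}]' 40 | grep force;python3 - <<'E'
from h import *
show()
E
python3 -m handwheel '[{"tx":0,"ty":0.015,"tz":0,"ax":0,"ay":0,"az":0,"grip":0},{"tx":-0.03,"ty":0.025,"tz":-0.01,"ax":0,"ay":0,"az":0,"grip":0},{"tx":-0.04,"ty":0.035,"tz":-0.05,"ax":0,"ay":0,"az":0,"grip":0},{"tx":-0.04,"ty":0.035,"tz":-0.09,"ax":0,"ay":0,"az":0,"grip":0},{"tx":-0.04,"ty":0.035,"tz":-0.13,"ax":0,"ay":0,"az":0,"grip":0}]' 40 | grep force;python3 - <<'E'
from h import *
show((-166,-186,130))
E
```

```text
wrist_force: [-18.8, 0.5, 11.2]
t 7.85 loc [-129.8   80.2] z 93.6 F [-18.8   0.5  11.2] q6 0.41
wrist_force: [1.7, 0.0, -0.2]
t 8.27 loc [-160.9  -49.5] z 135.3 F [ 1.7  0.  -0.2] q6 0.18
target (-166, -186, 130) tool shift mm [   5.3    5.4 -136.5]
```

```bash
python3 -m handwheel '[{"tx":0,"ty":0.005,"tz":-0.035,"ax":0,"ay":0,"az":0,"grip":0},{"tx":0,"ty":0.005,"tz":-0.07,"ax":0,"ay":0,"az":0,"grip":0},{"tx":0,"ty":0.005,"tz":-0.105,"ax":0,"ay":0,"az":0,"grip":0},{"tx":0,"ty":0.005,"tz":-0.138,"ax":0,"ay":0,"az":0,"grip":0},{"tx":0,"ty":0.005,"tz":-0.138,"ax":0,"ay":0,"az":0,"grip":0}]' 40 | grep force;python3 - <<'E'
from h import *
show((-166,-186,94))
im,c=snap('top','t7.png')
cv2.imwrite('pics/t7z.png',cv2.resize(im[90:240,150:350],None,fx=4,fy=4,interpolation=cv2.INTER_CUBIC))
E
```

```text
wrist_force: [0.4, 0.8, -0.1]
t 8.68 loc [-165.8 -191.4] z 134.5 F [ 0.4  0.8 -0.1] q6 -0.12
target (-166, -186, 94) tool shift mm [40.5  0.2  5.5]
```

View pics/t7z.png

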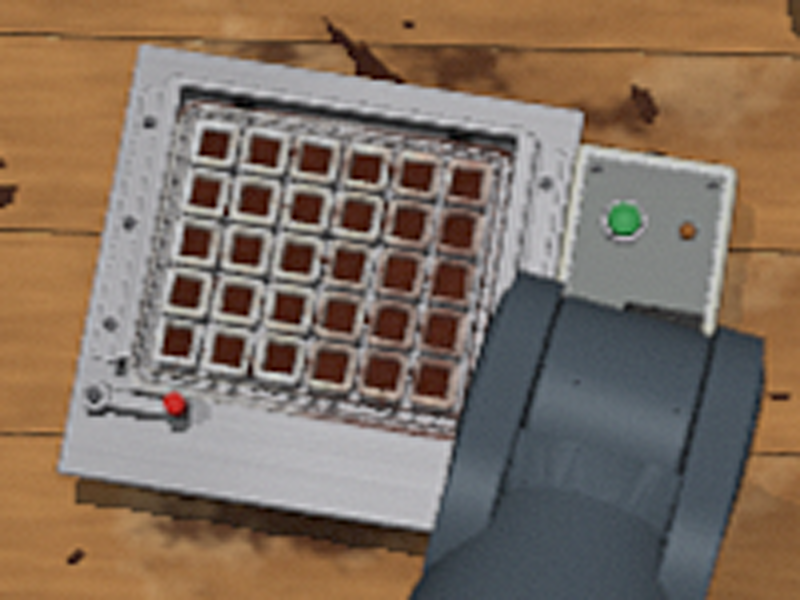

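The left arm lies closed across the rear edge, with its knob at (175,404) in the zoom. Next is the right one, mirrored.

```bash
python3 -m handwheel '[{"tx":0.02,"ty":0,"tz":0.002,"ax":0,"ay":0,"az":0,"grip":0},{"tx":0.04,"ty":0,"tz":0.003,"ax":0,"ay":0,"az":0,"grip":0},{"tx":0.04,"ty":0,"tz":0.006,"ax":0,"ay":0,"az":0,"grip":0},{"tx":0.04,"ty":0,"tz":0.006,"ax":0,"ay":0,"az":0,"grip":0}]' 40 | grep force;python3 - <<'E'
from h import *
show((-161,-174.7,94))
snap('wrist','w8.png')
E
```

```text
wrist_force: [0.3, 0.2, 0.1]
t 9.07 loc [-166.8 -179.7] z 93.9 F [0.3 0.2 0.1] q6 -0.1
target (-161, -174.7, 94) tool shift mm [-0.1 -5.8  5. ]
```

View pics/w8.png

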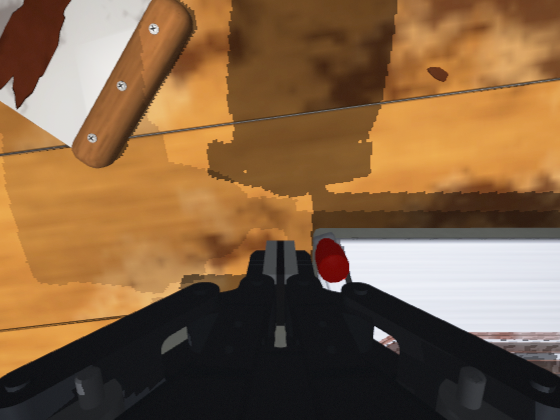

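```bash
python3 -m handwheel '[{"tx":0,"ty":-0.003,"tz":0.005,"ax":0,"ay":0,"az":0,"grip":0},{"tx":0,"ty":0,"tz":0.0135,"ax":0,"ay":0,"az":0,"grip":0},{"tx":0,"ty":0.003,"tz":0.022,"ax":0,"ay":0,"az":0,"grip":0},{"tx":0,"ty":0.0055,"tz":0.0305,"ax":0,"ay":0,"az":0,"grip":0},{"tx":0,"ty":0.007,"tz":0.0395,"ax":0,"ay":0,"az":0,"grip":0}]' 40 | grep force;python3 - <<'E'
from h import *
show((-173.7,-140.3,94))
E
python3 -m handwheel '[{"tx":0,"ty":0.0005,"tz":0.0085,"ax":0,"ay":0,"az":0,"grip":0},{"tx":0,"ty":0,"tz":0.0165,"ax":0,"ay":0,"az":0,"grip":0},{"tx":0,"ty":-0.004,"tz":0.027,"ax":0,"ay":0,"az":0,"grip":0},{"tx":0,"ty":-0.0095,"tz":0.0365,"ax":0,"ay":0,"az":0,"grip":0},{"tx":0,"ty":-0.0165,"tz":0.0445,"ax":0,"ay":0,"az":0,"grip":0}]' 40 | grep force;python3 - <<'E'
from h import *
show((-156.9,-95.7,94))
E
```

```text
wrist_force: [0.7, -2.5, 1.9]
t 9.53 loc [-173.3 -140.4] z 94.8 F [ 0.7 -2.5  1.9] q6 -0.01
target (-173.7, -140.3, 94) tool shift mm [0.8 0.4 0.1]
wrist_force: [-1.0, -2.2, -0.3]
t 9.95 loc [-156.3  -95.8] z 94.3 F [-1.  -2.2 -0.3] q6 0.09
target (-156.9, -95.7, 94) tool shift mm [0.3 0.6 0.1]
```

```bash
python3 -m handwheel '[{"tx":0,"ty":-0.0075,"tz":0.0065,"ax":0,"ay":0,"az":0,"grip":0},{"tx":0,"ty":-0.0155,"tz":0.012,"ax":0,"ay":0,"az":0,"grip":0},{"tx":0,"ty":-0.022,"tz":0.0155,"ax":0,"ay":0,"az":0,"grip":0},{"tx":0,"ty":-0.026,"tz":0.016,"ax":0,"ay":0,"az":0,"grip":0}]' 40 | grep force;python3 - <<'E'
from h import *
show((-130,-79,94))
E
python3 -m handwheel '[{"tx":0,"ty":-0.001,"tz":0,"ax":0,"ay":0,"az":0,"grip":0},{"tx":0,"ty":-0.002,"tz":0,"ax":0,"ay":0,"az":0,"grip":0},{"tx":0,"ty":-0.003,"tz":0,"ax":0,"ay":0,"az":0,"grip":0}]' 40 | grep force;python3 - <<'E'
from h import *
show((-130,-79,94))
E
```

```text
wrist_force: [-9.1, 3.2, 2.4]
t 10.28 loc [-129.7  -80.1] z 94.1 F [-9.1  3.2  2.4] q6 0.11
target (-130, -79, 94) tool shift mm [0.1 0.3 1.1]
wrist_force: [-10.1, 7.1, 5.4]
t 10.53 loc [-129.8  -80.4] z 93.7 F [-10.1   7.1   5.4] q6 0.11
target (-130, -79, 94) tool shift mm [-0.3  0.2  1.4]
```

```bash
python3 -m handwheel '[{"tx":0,"ty":-0.002,"tz":0,"ax":0,"ay":0,"az":0,"grip":0},{"tx":0,"ty":-0.003,"tz":0,"ax":0,"ay":0,"az":0,"grip":0}]' 40 | grep force;python3 - <<'E'
from h import *
show()
E
python3 -m handwheel '[{"tx":0,"ty":0.015,"tz":0,"ax":0,"ay":0,"az":0,"grip":0},{"tx":-0.025,"ty":0.02,"tz":0.01,"ax":0,"ay":0,"az":0,"grip":0},{"tx":-0.06,"ty":0.02,"tz":0.01,"ax":0,"ay":0,"az":0,"grip":0},{"tx":-0.09,"ty":0.0,"tz":0.01,"ax":0,"ay":0,"az":0,"grip":0},{"tx":-0.1,"ty":-0.035,"tz":0,"ax":0,"ay":0,"az":0,"grip":0}]' 40 | grep force;python3 - <<'E'
from h import *
show((20,-170,200))
E
```

```text
wrist_force: [-20.1, 8.6, 13.4]
t 10.7 loc [-129.4  -80.3] z 93.5 F [-20.1   8.6  13.4] q6 0.11
wrist_force: [2.7, 0.7, -0.1]
t 11.12 loc [-89.6 -79.9] z 199.4 F [ 2.7  0.7 -0.1] q6 0.1
target (20, -170, 200) tool shift mm [-1.000e-01 -1.095e+02 -9.020e+01]
```

```bash
python3 -m handwheel '[{"tx":0,"ty":-0.03,"tz":-0.024,"ax":0,"ay":0,"az":0,"grip":0},{"tx":0,"ty":-0.06,"tz":-0.048,"ax":0,"ay":0,"az":0,"grip":0},{"tx":0,"ty":-0.09,"tz":-0.072,"ax":0,"ay":0,"az":0,"grip":0},{"tx":0,"ty":-0.11,"tz":-0.09,"ax":0,"ay":0,"az":0,"grip":0},{"tx":0,"ty":-0.11,"tz":-0.09,"ax":0,"ay":0,"az":0,"grip":0}]' 40 | grep force;python3 - <<'E'
from h import *
show((-55,-220,130))
im,c=snap('wrist','w9.png')
q=proj(c,np.r_[wld((-.03,-.222)),.115]);print(q,proj(c,np.r_[wld((-.03,-.247)),.113]))
x,y=np.clip(q.astype(int),60,None)
im2,c2=snap('top','t9.png')
cv2.imwrite('pics/t9z.png',cv2.resize(im2[90:240,150:350],None,fx=4,fy=4,interpolation=cv2.INTER_CUBIC))
cv2.imwrite('pics/w9z.png',cv2.resize(im[130:330,60:300],None,fx=3,fy=3,interpolation=cv2.INTER_CUBIC))
E
```

```text
wrist_force: [-2.0, 0.9, 0.3]
t 11.53 loc [  23.9 -174.8] z 193.0 F [-2.   0.9  0.3] q6 -0.06
target (-55, -220, 130) tool shift mm [ 62.9  78.8 -45.5]
[212.49124426 137.6227934 ] [177.14787903 137.57188918]
```

View pics/w9.png

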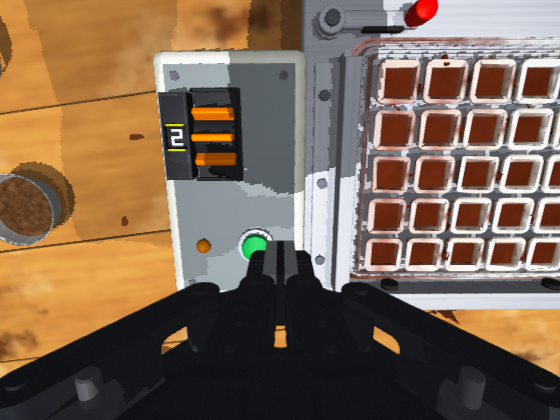

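View pics/w9z.png

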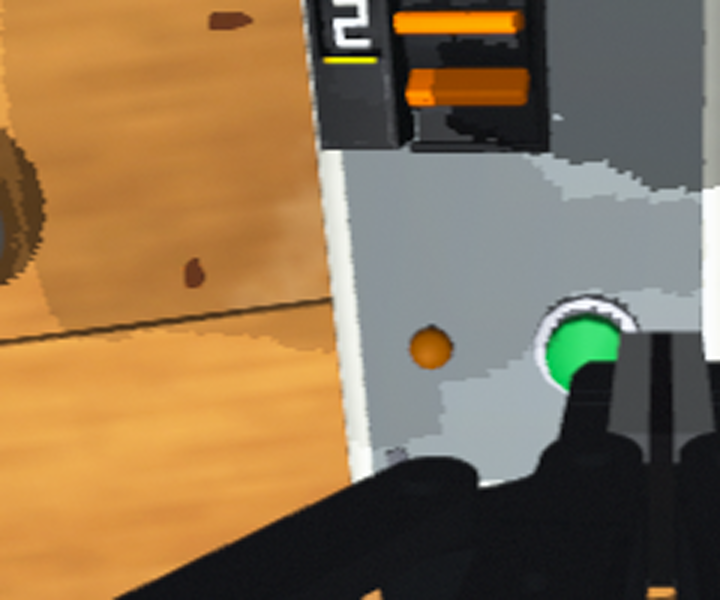

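View pics/t9z.png

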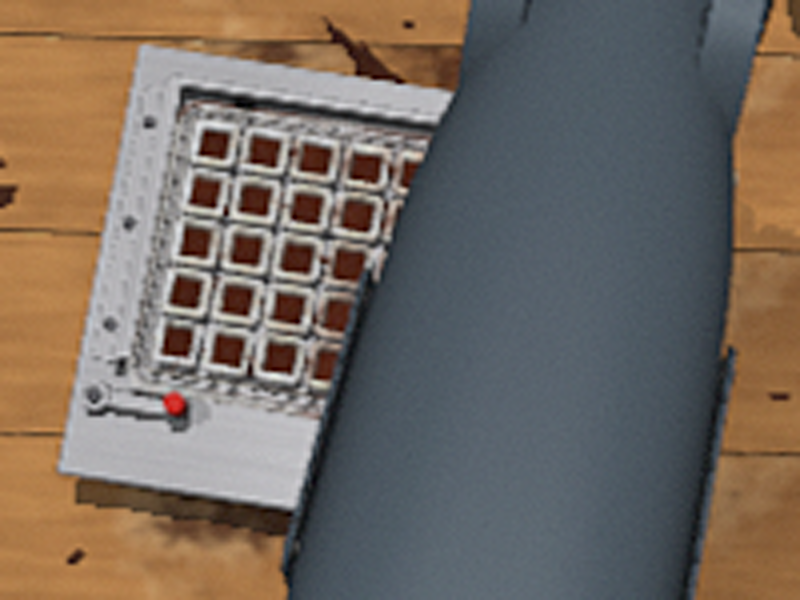

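The window shows 2. The projected crown (212,138) lands exactly on the middle ridge, so the pose is good. That means five clicks. I'll move to a spot behind the ridge.

```bash
python3 -m handwheel '[{"tx":0,"ty":0.03,"tz":-0.015,"ax":0,"ay":0,"az":0,"grip":0},{"tx":0,"ty":0.06,"tz":-0.03,"ax":0,"ay":0,"az":0,"grip":0},{"tx":0.02,"ty":0.088,"tz":-0.045,"ax":0,"ay":0,"az":0,"grip":0},{"tx":0.055,"ty":0.088,"tz":-0.045,"ax":0,"ay":0,"az":0,"grip":0},{"tx":0.065,"ty":0.088,"tz":-0.045,"ax":0,"ay":0,"az":0,"grip":0}]' 40 | grep force;python3 -m handwheel '[{"tx":0,"ty":0,"tz":0,"ax":0,"ay":0,"az":0,"grip":0},{"tx":0,"ty":0,"tz":0,"ax":0,"ay":0,"az":0,"grip":0}]'|grep force; python3 - <<'E'
from h import *
show((-67,-218,100))
E
```

```text
wrist_force: [-0.2, 0.0, -0.9]
wrist_force: [0.3, 1.2, 0.3]
t 12.22 loc [ -67.4 -215.2] z 129.9 F [0.3 1.2 0.3] q6 -0.14
target (-67, -218, 100) tool shift mm [29.9 -0.4 -2.8]
```

```bash
python3 -m handwheel '[{"tx":0.015,"ty":0,"tz":-0.003,"ax":0,"ay":0,"az":0,"grip":0},{"tx":0.025,"ty":0,"tz":-0.003,"ax":0,"ay":0,"az":0,"grip":0},{"tx":0.0295,"ty":0,"tz":-0.003,"ax":0,"ay":0,"az":0,"grip":0},{"tx":0.0295,"ty":0,"tz":-0.003,"ax":0,"ay":0,"az":0,"grip":0}]' 40 | grep force; python3 - <<'E'
from h import *
show((-51,-218,106))
E
```

```text
wrist_force: [0.3, 0.4, 0.1]
t 12.55 loc [ -67.7 -218.5] z 99.3 F [0.3 0.4 0.1] q6 -0.15
target (-51, -218, 106) tool shift mm [ -6.7 -16.7   0.5]
```

```bash
python3 -m handwheel '[{"tx":0,"ty":-0.005,"tz":0,"ax":0,"ay":0,"az":0,"grip":0},{"tx":-0.002,"ty":-0.0085,"tz":0,"ax":0,"ay":0,"az":0,"grip":0},{"tx":-0.004,"ty":-0.012,"tz":0,"ax":0,"ay":0,"az":0,"grip":0},{"tx":-0.006,"ty":-0.0155,"tz":0,"ax":0,"ay":0,"az":0,"grip":0},{"tx":-0.007,"ty":-0.0175,"tz":0,"ax":0,"ay":0,"az":0,"grip":0}]' 40 | grep force; python3 - <<'E'
from h import *
show()
E
python3 -m handwheel '[{"tx":-0.008,"ty":0,"tz":0,"ax":0,"ay":0,"az":0,"grip":0},{"tx":-0.025,"ty":0.005,"tz":0,"ax":0,"ay":0,"az":0,"grip":0},{"tx":-0.025,"ty":0.0175,"tz":0,"ax":0,"ay":0,"az":0,"grip":0}]' 40 | grep force; python3 - <<'E'
from h import *
show((-67.5,-218,99.5))
im,c=snap('wrist','w10.png')
im2,c2=snap('scene','s10.png')
q=proj(c2,np.r_[wld((-.03,-.247)),.113]);print(q,proj(c,np.r_[wld((-.03,-.247)),.113]))
u,v=q.astype(int)
cv2.imwrite('pics/s10z.png',cv2.resize(im2[v-35:v+35,u-45:u+45],None,fx=8,fy=8,interpolation=cv2.INTER_CUBIC))
E
```

```text
wrist_force: [-0.9, 0.7, -0.6]
t 12.97 loc [ -48.9 -219. ] z 107.6 F [-0.9  0.7 -0.6] q6 -0.14
wrist_force: [0.6, -0.4, 0.2]
t 13.22 loc [ -64.7 -219.3] z 135.0 F [ 0.6 -0.4  0.2] q6 -0.15
target (-67.5, -218, 99.5) tool shift mm [35.5  3.   1.3]
[318.18824154 210.52779988] [234.50660314 295.69633006]
```

View pics/w10.png

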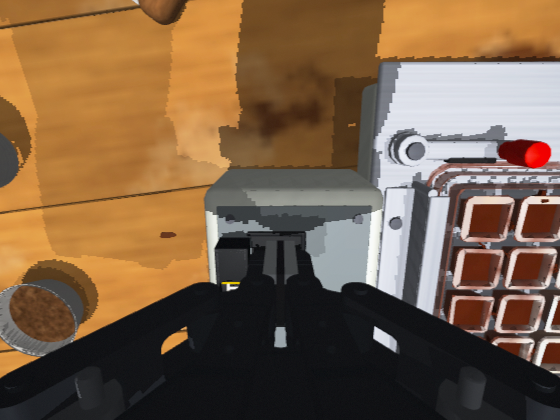

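View pics/s10z.png

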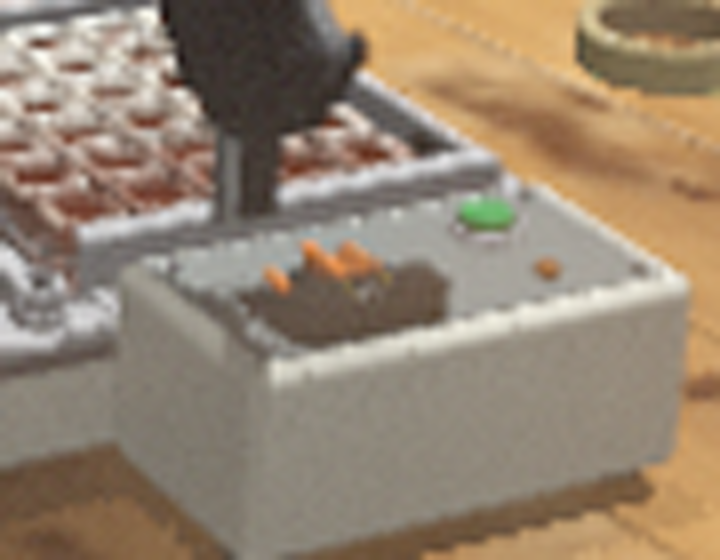

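The right latch is closed (knob at (525,153)). The digit is hidden in this view, so I'll step aside to read it and check the click.

```bash
python3 -m handwheel '[{"tx":-0.03,"ty":-0.01,"tz":0.015,"ax":0,"ay":0,"az":0,"grip":0},{"tx":-0.05,"ty":-0.03,"tz":0.03,"ax":0,"ay":0,"az":0,"grip":0},{"tx":-0.05,"ty":-0.06,"tz":0.04,"ax":0,"ay":0,"az":0,"grip":0},{"tx":-0.05,"ty":-0.08,"tz":0.04,"ax":0,"ay":0,"az":0,"grip":0}]' 40 | grep force; python3 - <<'E'
from h import *
show((-67.5,-218,130))
im,c=snap('wrist','w11.png')
u,v=proj(c,np.r_[wld((-.03,-.235)),.113]).astype(int);print(u,v)
cv2.imwrite('pics/w11z.png',cv2.resize(im[v-50:v+50,u-60:u+60],None,fx=5,fy=5,interpolation=cv2.INTER_CUBIC))
E
```

```text
wrist_force: [-0.9, -0.4, -1.4]
t 13.65 loc [  15.6 -177.2] z 184.0 F [-0.9 -0.4 -1.4] q6 -0.07
target (-67.5, -218, 130) tool shift mm [ 53.5  83.4 -40.7]
195 150
```

View pics/w11z.png

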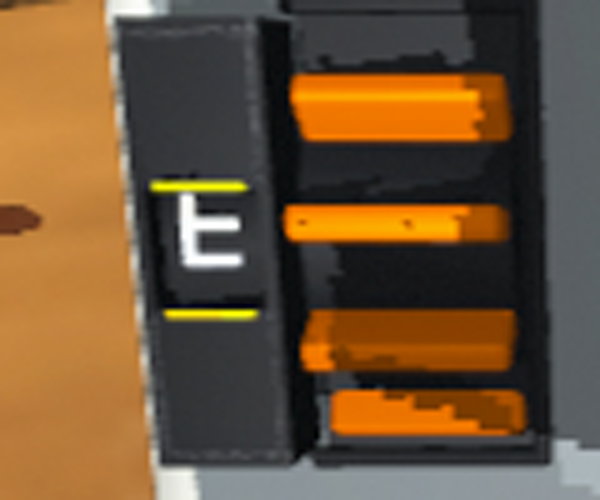

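The digit is an inverted 3, but the ridges sit about 4 mm short of the crown. I'll check whether the wheel is still settling.

```bash
python3 -m handwheel '[{"tx":0,"ty":0,"tz":0,"ax":0,"ay":0,"az":0,"grip":0},{"tx":0,"ty":0,"tz":0,"ax":0,"ay":0,"az":0,"grip":0},{"tx":0,"ty":0,"tz":0,"ax":0,"ay":0,"az":0,"grip":0}]' 40 | grep force; python3 - <<'E'
from h import *
show((-67.5,-218,130))
im,c=snap('wrist','w12.png')
u,v=proj(c,np.r_[wld((-.03,-.235)),.113]).astype(int);print(u,v)
cv2.imwrite('pics/w12z.png',cv2.resize(im[v-50:v+50,u-60:u+60],None,fx=5,fy=5,interpolation=cv2.INTER_CUBIC))
E
```

```text
wrist_force: [-0.3, 0.1, 0.2]
t 13.95 loc [  11.6 -179.2] z 181.5 F [-0.3  0.1  0.2] q6 -0.07
target (-67.5, -218, 130) tool shift mm [ 51.6  79.  -38.9]
197 157
```

View pics/w12z.png

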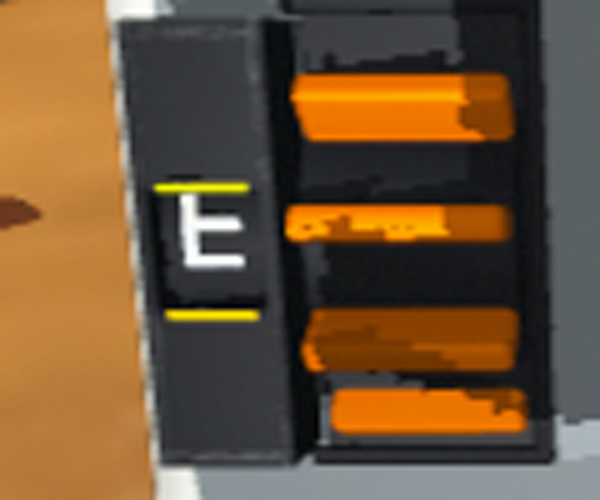

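The wheel is static at 3 but short of the detent centre, since my first push stopped a little early. From here on I'll push each ridge right up to the crown.

```bash
python3 -m handwheel '[{"tx":0,"ty":0.03,"tz":-0.015,"ax":0,"ay":0,"az":0,"grip":0},{"tx":0,"ty":0.06,"tz":-0.03,"ax":0,"ay":0,"az":0,"grip":0},{"tx":0.02,"ty":0.079,"tz":-0.039,"ax":0,"ay":0,"az":0,"grip":0},{"tx":0.05,"ty":0.079,"tz":-0.039,"ax":0,"ay":0,"az":0,"grip":0},{"tx":0.055,"ty":0.079,"tz":-0.039,"ax":0,"ay":0,"az":0,"grip":0}]' 40 | grep force;python3 -m handwheel '[{"tx":0,"ty":0,"tz":0,"ax":0,"ay":0,"az":0,"grip":0},{"tx":0.015,"ty":0,"tz":0,"ax":0,"ay":0,"az":0,"grip":0},{"tx":0.015,"ty":0,"tz":0,"ax":0,"ay":0,"az":0,"grip":0}]'|grep force; python3 - <<'E'
from h import *
show((-67.5,-218,98.5))
E
```

```text
wrist_force: [-0.9, 1.2, -0.7]
wrist_force: [-0.3, 0.2, -0.6]
t 14.67 loc [ -66.6 -217.7] z 111.4 F [-0.3  0.2 -0.6] q6 -0.15
target (-67.5, -218, 98.5) tool shift mm [12.9  0.9 -0.3]
```

```bash
python3 -m handwheel '[{"tx":0.01,"ty":0.001,"tz":0,"ax":0,"ay":0,"az":0,"grip":0},{"tx":0.0125,"ty":0.001,"tz":0,"ax":0,"ay":0,"az":0,"grip":0},{"tx":0.0125,"ty":0.001,"tz":0,"ax":0,"ay":0,"az":0,"grip":0}]' 40|grep force; python3 -c "
from h import *
show()"
python3 -m handwheel '[{"tx":-0.001,"ty":-0.0075,"tz":0,"ax":0,"ay":0,"az":0,"grip":0},{"tx":-0.0055,"ty":-0.013,"tz":0,"ax":0,"ay":0,"az":0,"grip":0},{"tx":-0.008,"ty":-0.0172,"tz":0,"ax":0,"ay":0,"az":0,"grip":0},{"tx":-0.01,"ty":-0.0205,"tz":0,"ax":0,"ay":0,"az":0,"grip":0},{"tx":-0.0122,"ty":-0.024,"tz":0,"ax":0,"ay":0,"az":0,"grip":0}]' 40 | grep force; python3 -c "
from h import *
show()"
python3 -m handwheel '[{"tx":0,"ty":0,"tz":0,"ax":0,"ay":0,"az":0,"grip":0},{"tx":-0.01,"ty":0,"tz":0,"ax":0,"ay":0,"az":0,"grip":0},{"tx":-0.04,"ty":0,"tz":0.005,"ax":0,"ay":0,"az":0,"grip":0},{"tx":-0.07,"ty":-0.02,"tz":0.02,"ax":0,"ay":0,"az":0,"grip":0},{"tx":-0.075,"ty":-0.055,"tz":0.04,"ax":0,"ay":0,"az":0,"grip":0}]' 40 | grep force; python3 - <<'E'
from h import *
show((-67.5,-218,130))
im,c=snap('wrist','w13.png')
u,v=proj(c,np.r_[wld((-.03,-.235)),.113]).astype(int);print(u,v)
cv2.imwrite('pics/w13z.png',cv2.resize(im[v-50:v+50,u-60:u+60],None,fx=5,fy=5,interpolation=cv2.INTER_CUBIC))
E
```

```text
wrist_force: [-0.0, -0.0, -0.2]
t 14.92 loc [ -67.8 -217.7] z 99.1 F [-0.  -0.  -0.2] q6 -0.15
wrist_force: [-3.8, 0.9, -2.5]
t 15.33 loc [ -42.8 -218. ] z 112.0 F [-3.8  0.9 -2.5] q6 -0.14
wrist_force: [2.9, -1.2, 0.8]
t 15.75 loc [  11.6 -178.9] z 193.5 F [ 2.9 -1.2  0.8] q6 -0.07
target (-67.5, -218, 130) tool shift mm [ 63.   79.4 -39.3]
201 154
```

View pics/w13z.png

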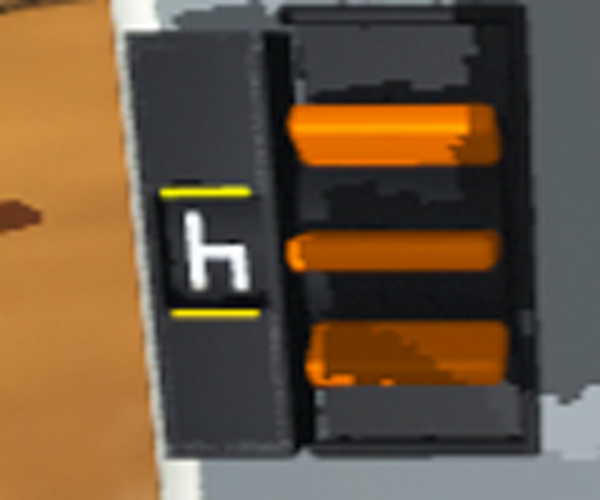

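The window shows an inverted 4, centred. I'll use this stroke for the remaining three digits.

```bash
python3 -m handwheel '[{"tx":0,"ty":0.03,"tz":-0.015,"ax":0,"ay":0,"az":0,"grip":0},{"tx":0,"ty":0.06,"tz":-0.03,"ax":0,"ay":0,"az":0,"grip":0},{"tx":0.02,"ty":0.079,"tz":-0.039,"ax":0,"ay":0,"az":0,"grip":0},{"tx":0.05,"ty":0.079,"tz":-0.039,"ax":0,"ay":0,"az":0,"grip":0},{"tx":0.07,"ty":0.079,"tz":-0.039,"ax":0,"ay":0,"az":0,"grip":0}]' 40 | grep force;python3 -m handwheel '[{"tx":0,"ty":0,"tz":0,"ax":0,"ay":0,"az":0,"grip":0},{"tx":0,"ty":0,"tz":0,"ax":0,"ay":0,"az":0,"grip":0},{"tx":0.01,"ty":0,"tz":0,"ax":0,"ay":0,"az":0,"grip":0},{"tx":0.01,"ty":0,"tz":0,"ax":0,"ay":0,"az":0,"grip":0}]'|grep force; python3 - <<'E'
from h import *
show((-67.5,-218,99))
E
```

```text
wrist_force: [-0.2, 0.6, -0.5]
wrist_force: [0.1, -0.1, 0.5]
t 16.55 loc [ -67.2 -216.8] z 106.5 F [ 0.1 -0.1  0.5] q6 -0.15
target (-67.5, -218, 99) tool shift mm [ 7.5  0.3 -1.2]
```

```bash
python3 -m handwheel '[{"tx":0.007,"ty":0,"tz":-0.001,"ax":0,"ay":0,"az":0,"grip":0},{"tx":0.007,"ty":0,"tz":-0.001,"ax":0,"ay":0,"az":0,"grip":0},{"tx":0.007,"ty":0,"tz":-0.001,"ax":0,"ay":0,"az":0,"grip":0}]' 40|grep force; python3 -c "
from h import *
show()"
python3 -m handwheel '[{"tx":-0.001,"ty":-0.0075,"tz":0,"ax":0,"ay":0,"az":0,"grip":0},{"tx":-0.0055,"ty":-0.013,"tz":0,"ax":0,"ay":0,"az":0,"grip":0},{"tx":-0.008,"ty":-0.0172,"tz":0,"ax":0,"ay":0,"az":0,"grip":0},{"tx":-0.01,"ty":-0.0205,"tz":0,"ax":0,"ay":0,"az":0,"grip":0},{"tx":-0.0122,"ty":-0.024,"tz":0,"ax":0,"ay":0,"az":0,"grip":0}]' 40 | grep force; python3 -c "
from h import *
show()"
python3 -m handwheel '[{"tx":0,"ty":0,"tz":0,"ax":0,"ay":0,"az":0,"grip":0},{"tx":-0.01,"ty":0,"tz":0,"ax":0,"ay":0,"az":0,"grip":0},{"tx":-0.025,"ty":0,"tz":0,"ax":0,"ay":0,"az":0,"grip":0},{"tx":-0.025,"ty":0.012,"tz":0,"ax":0,"ay":0,"az":0,"grip":0},{"tx":-0.025,"ty":0.024,"tz":0,"ax":0,"ay":0,"az":0,"grip":0}]' 40 | grep force
python3 -m handwheel '[{"tx":0,"ty":0,"tz":0,"ax":0,"ay":0,"az":0,"grip":0},{"tx":0.02,"ty":0,"tz":0,"ax":0,"ay":0,"az":0,"grip":0},{"tx":0.0372,"ty":0,"tz":0,"ax":0,"ay":0,"az":0,"grip":0},{"tx":0.0372,"ty":0,"tz":0,"ax":0,"ay":0,"az":0,"grip":0},{"tx":0.0372,"ty":0,"tz":0,"ax":0,"ay":0,"az":0,"grip":0}]' 40 | grep force; python3 -c "
from h import *
show()"
```

```text
wrist_force: [0.1, 0.1, 0.1]
t 16.8 loc [ -67.7 -217.9] z 99.5 F [0.1 0.1 0.1] q6 -0.15
wrist_force: [-3.6, 0.1, -2.2]
t 17.22 loc [ -42.8 -218. ] z 112.1 F [-3.6  0.1 -2.2] q6 -0.14
wrist_force: [0.6, 0.8, 0.6]
wrist_force: [-0.0, 0.6, 0.7]
t 18.05 loc [ -67.8 -217.9] z 99.5 F [-0.   0.6  0.7] q6 -0.15
```

Same signature as before, so I'll do stroke 5→6 and then look.

```bash
python3 -m handwheel '[{"tx":-0.001,"ty":-0.0075,"tz":0,"ax":0,"ay":0,"az":0,"grip":0},{"tx":-0.0055,"ty":-0.013,"tz":0,"ax":0,"ay":0,"az":0,"grip":0},{"tx":-0.008,"ty":-0.0172,"tz":0,"ax":0,"ay":0,"az":0,"grip":0},{"tx":-0.01,"ty":-0.0205,"tz":0,"ax":0,"ay":0,"az":0,"grip":0},{"tx":-0.0122,"ty":-0.024,"tz":0,"ax":0,"ay":0,"az":0,"grip":0}]' 40 | grep force; python3 -c "
from h import *
show()"
python3 -m handwheel '[{"tx":0,"ty":0,"tz":0,"ax":0,"ay":0,"az":0,"grip":0},{"tx":-0.01,"ty":0,"tz":0,"ax":0,"ay":0,"az":0,"grip":0},{"tx":-0.04,"ty":0,"tz":0.005,"ax":0,"ay":0,"az":0,"grip":0},{"tx":-0.07,"ty":-0.02,"tz":0.02,"ax":0,"ay":0,"az":0,"grip":0},{"tx":-0.075,"ty":-0.055,"tz":0.04,"ax":0,"ay":0,"az":0,"grip":0}]' 40 | grep force; python3 - <<'E'
from h import *
show((-67.5,-218,130))
im,c=snap('wrist','w14.png')
u,v=proj(c,np.r_[wld((-.03,-.235)),.113]).astype(int);print(u,v)
cv2.imwrite('pics/w14z.png',cv2.resize(im[v-50:v+50,u-60:u+60],None,fx=5,fy=5,interpolation=cv2.INTER_CUBIC))
E
```

```text
wrist_force: [-1.5, 0.1, 0.0]
t 18.47 loc [ -42.5 -218. ] z 112.6 F [-1.5  0.1  0. ] q6 -0.14
wrist_force: [1.9, -1.1, 0.8]
t 18.88 loc [  11.5 -178.9] z 193.6 F [ 1.9 -1.1  0.8] q6 -0.07
target (-67.5, -218, 130) tool shift mm [ 63.2  79.3 -39.3]
201 154
```

View pics/w14z.png

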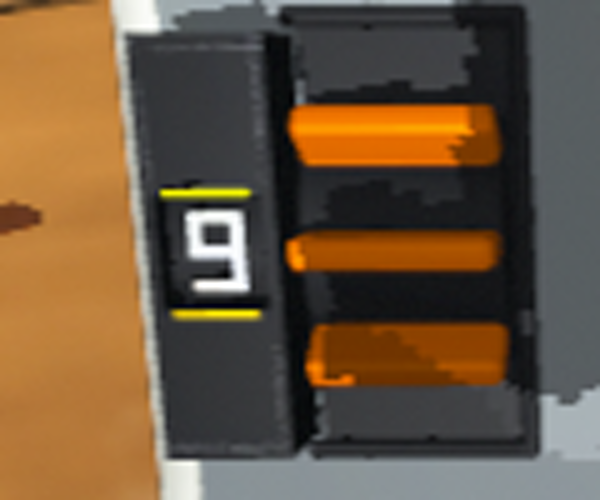

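The image shows a "9" upside down, which is 6, and it is centred. One more stroke.

```bash
python3 -m handwheel '[{"tx":0,"ty":0.03,"tz":-0.015,"ax":0,"ay":0,"az":0,"grip":0},{"tx":0,"ty":0.06,"tz":-0.03,"ax":0,"ay":0,"az":0,"grip":0},{"tx":0.02,"ty":0.079,"tz":-0.039,"ax":0,"ay":0,"az":0,"grip":0},{"tx":0.05,"ty":0.079,"tz":-0.039,"ax":0,"ay":0,"az":0,"grip":0},{"tx":0.07,"ty":0.079,"tz":-0.039,"ax":0,"ay":0,"az":0,"grip":0}]' 40 | grep force;python3 -m handwheel '[{"tx":0,"ty":0,"tz":0,"ax":0,"ay":0,"az":0,"grip":0},{"tx":0,"ty":0,"tz":-0.001,"ax":0,"ay":0,"az":0,"grip":0},{"tx":0.01,"ty":0,"tz":-0.001,"ax":0,"ay":0,"az":0,"grip":0},{"tx":0.017,"ty":0,"tz":-0.001,"ax":0,"ay":0,"az":0,"grip":0},{"tx":0.017,"ty":0,"tz":-0.001,"ax":0,"ay":0,"az":0,"grip":0}]'|grep force; python3 - <<'E'
from h import *
show((-67.5,-218,99))
E
```

```text
wrist_force: [-0.2, -0.1, -0.6]
wrist_force: [-0.7, 0.3, -0.5]
t 19.77 loc [ -67.8 -217.8] z 99.0 F [-0.7  0.3 -0.5] q6 -0.15
target (-67.5, -218, 99) tool shift mm [-0.  -0.3 -0.2]
```

```bash
python3 -m handwheel '[{"tx":-0.001,"ty":-0.0075,"tz":0,"ax":0,"ay":0,"az":0,"grip":0},{"tx":-0.0055,"ty":-0.013,"tz":0,"ax":0,"ay":0,"az":0,"grip":0},{"tx":-0.008,"ty":-0.0172,"tz":0,"ax":0,"ay":0,"az":0,"grip":0},{"tx":-0.01,"ty":-0.0205,"tz":0,"ax":0,"ay":0,"az":0,"grip":0},{"tx":-0.0122,"ty":-0.024,"tz":0,"ax":0,"ay":0,"az":0,"grip":0}]' 40 | grep force; python3 -c "
from h import *
show()"
python3 -m handwheel '[{"tx":0,"ty":0,"tz":0,"ax":0,"ay":0,"az":0,"grip":0},{"tx":-0.01,"ty":0,"tz":0,"ax":0,"ay":0,"az":0,"grip":0},{"tx":-0.04,"ty":0,"tz":0.005,"ax":0,"ay":0,"az":0,"grip":0},{"tx":-0.07,"ty":-0.02,"tz":0.02,"ax":0,"ay":0,"az":0,"grip":0},{"tx":-0.075,"ty":-0.055,"tz":0.04,"ax":0,"ay":0,"az":0,"grip":0}]' 40 | grep force; python3 - <<'E'
from h import *
show((-200,0,220))
im,c=snap('wrist','w15.png')
u,v=proj(c,np.r_[wld((-.03,-.235)),.113]).astype(int);print(u,v)
cv2.imwrite('pics/w15z.png',cv2.resize(im[v-50:v+50,u-60:u+60],None,fx=5,fy=5,interpolation=cv2.INTER_CUBIC))
E
```

```text
wrist_force: [-2.7, 0.6, 0.4]
t 20.18 loc [ -42.7 -217.9] z 112.5 F [-2.7  0.6  0.4] q6 -0.14
wrist_force: [3.2, -1.1, 1.9]
t 20.6 loc [  11.5 -178.9] z 193.9 F [ 3.2 -1.1  1.9] q6 -0.07
target (-200, 0, 220) tool shift mm [-27.6 211.9 178.2]
201 154
```

View pics/w15z.png

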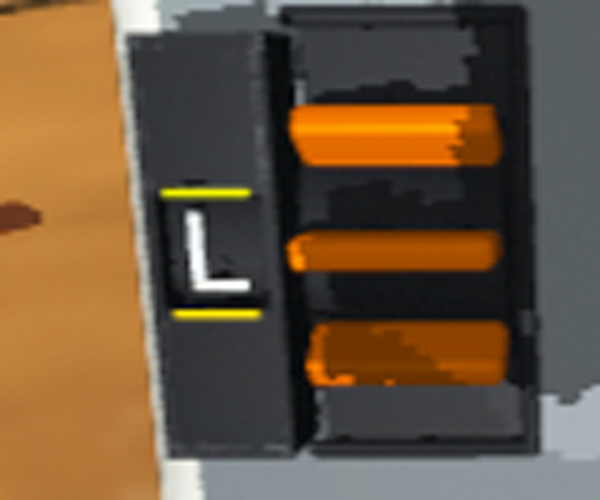

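It shows 7 (inverted in this view), centred. I'll move the arm clear and take a last look at the mould and latches.

```bash
python3 -m handwheel '[{"tx":-0.03,"ty":0.02,"tz":0.02,"ax":0,"ay":0,"az":0,"grip":0},{"tx":-0.04,"ty":0.05,"tz":0.04,"ax":0,"ay":0,"az":0,"grip":0},{"tx":-0.04,"ty":0.08,"tz":0.06,"ax":0,"ay":0,"az":0,"grip":0},{"tx":-0.04,"ty":0.11,"tz":0.08,"ax":0,"ay":0,"az":0,"grip":0},{"tx":-0.04,"ty":0.14,"tz":0.1,"ax":0,"ay":0,"az":0,"grip":0}]' 40|grep force
for i in 1 2; do python3 -m handwheel '[{"tx":0,"ty":0.015,"tz":0.035,"ax":0,"ay":0,"az":0,"grip":0},{"tx":0,"ty":0.03,"tz":0.07,"ax":0,"ay":0,"az":0,"grip":0},{"tx":0,"ty":0.04,"tz":0.1,"ax":0,"ay":0,"az":0,"grip":0},{"tx":0,"ty":0.05,"tz":0.13,"ax":0,"ay":0,"az":0,"grip":0},{"tx":0,"ty":0.06,"tz":0.16,"ax":0,"ay":0,"az":0,"grip":0}]' 40|grep force;done
python3 -m handwheel '[{"tx":0,"ty":0,"tz":0,"ax":0,"ay":0,"az":0,"grip":0},{"tx":0,"ty":0,"tz":0,"ax":0,"ay":0,"az":0,"grip":0}]' 40|grep force
python3 - <<'E'
from h import *
show()
im,c=snap('top','t20.png')
cv2.imwrite('pics/t20z.png',cv2.resize(im[90:240,150:350],None,fx=4,fy=4,interpolation=cv2.INTER_CUBIC))
hsv=cv2.cvtColor(im,cv2.COLOR_BGR2HSV)
m=((hsv[...,0]<6)|(hsv[...,0]>174))&(hsv[...,1]>170)&(hsv[...,2]>120)
n,l,s,cc=cv2.connectedComponentsWithStats(m.astype('uint8'))
for i in range(1,n):
    if s[i,4]>6:
        k=loc(ray(c,cc[i],.108));sg=np.sign(k[1]);d=k-[-.1115,sg*.137];print(k.round(4),'th',np.arctan2(-d[0],-sg*d[1]).round(3))
for z in [(187,103),(512,152)]: print('front',loc(ray(c,((z[0]-1.5)/4+150,(z[1]-1.5)/4+90),.084)).round(3))
d=cv2.absdiff(im,cv2.imread('pics/top0.png')).max(2)
E
```

```text
wrist_force: [0.0, 0.6, -0.1]
wrist_force: [1.0, 0.1, -0.3]
wrist_force: [0.3, -0.1, 0.8]
wrist_force: [1.2, 0.1, 0.4]
t 22.07 loc [-249.2  243.5] z 227.1 F [1.2 0.1 0.4] q6 0.79
[-0.112   0.0789] th 0.009
[-0.1112 -0.0791] th -0.005
front [0.098 0.113]
front [ 0.099 -0.112]
```

View pics/t20z.png

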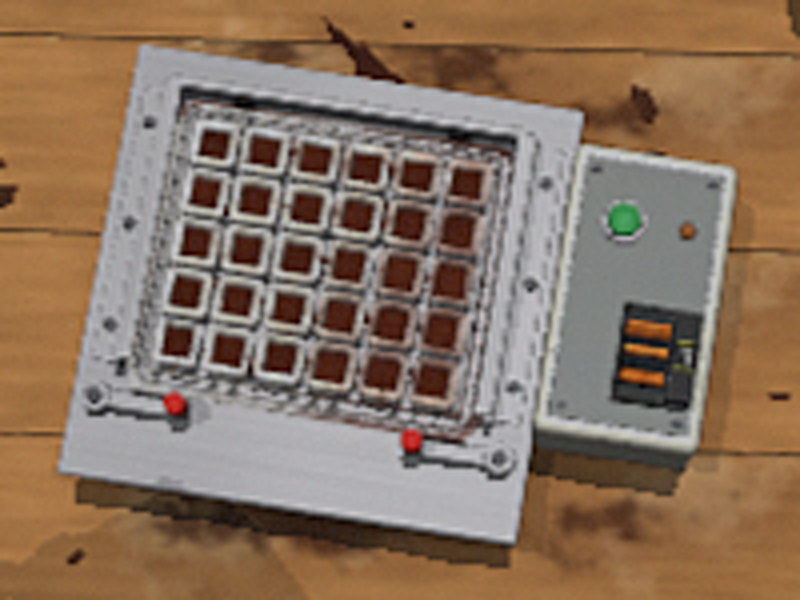

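View pics/t20.png

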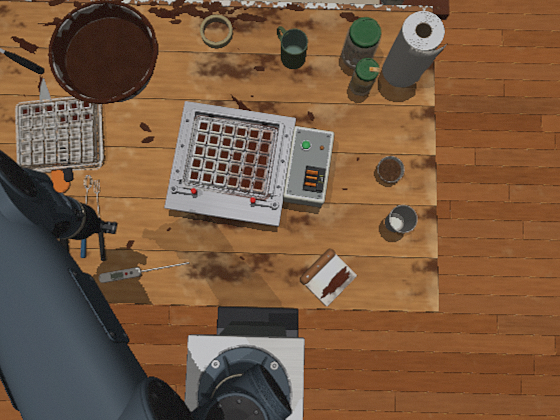

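Both latches measure within 0.01 rad of closed. The mould is home (front edge about 98–99 mm), the wheel shows 7, and the bystanders haven't moved. I'm handing in.

```bash
python3 -c "
from rig import workorder
print(workorder.sign_off())"
```

```text
the job is handed in; nothing more can be done
None
```

I did the job in the order asked and handed it in at about 22 s: the mould is pushed home, both latch arms are closed across its rear edge, and the timer shows 7.

- **Mould:** I pushed it along the guides at about 1–5 N until the fingers stalled against the stop, with the reading peaking near 17 N. In the last top view its front edge measured about 98–99 mm. The nominal is 102 mm, and a hand-picked edge pixel can be off by that much.
- **Latches:** I swept both arms shut and pressed them until they stopped. From the top camera their final angles are 0.009 rad (left) and -0.005 rad (right). The highest wrist force was about 26 N, when I pressed the right latch fully closed.
- **Thumbwheel:** It started on 2. My first stroke was slightly short and left the wheel about 0.1 rad before the centre of 3. I lengthened the stroke, and the readings of 4, 6 and 7 were all centred. I did not look at 5.
- **Surroundings:** By eye, the glass, bowl, scraper and thermometer look unmoved in the last top view. The arm finished clear of everything.

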